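# Line up the reagent bottles beside the photometer by size

### The job

Set up the reagents for the water test: stand the four white reagent bottles in the drip dishes on the rail, one to a dish, in order of size with the smallest next to the photometer and the largest at the far end, so that nobody has to reach over a tall bottle. Do not knock any bottle over, and leave the square glass sample cell standing where it is.

Things in the scene. Friction and masses are not known exactly. Their poses are not given: they have to be found in the camera images.
- largest_mid (a point): Largest of four closed reagent bottles alike but for size: white plastic, 98 mm tall, straight round body 50 mm in diameter up to 68 mm above its base, then a shoulder and a ribbed white screw cap 34 mm in diameter; blank label. Loose, upright. Point on its axis, half-way up (49 mm above its base), a good place to grip; z up through the cap.
- large_mid (a point): Second largest of four closed reagent bottles alike but for size: white plastic, 84 mm tall, straight round body 41 mm in diameter up to 56 mm above its base, then a shoulder and a ribbed white screw cap 29 mm in diameter; blank label. Loose, upright. Point on its axis, half-way up (42 mm above its base), a good place to grip; z up through the cap.
- small_mid (a point): Second smallest of four closed reagent bottles alike but for size: white plastic, 70 mm tall, straight round body 34 mm in diameter up to 44 mm above its base, then a shoulder and a ribbed white screw cap 25 mm in diameter; blank label. Loose, upright. Point on its axis, half-way up (35 mm above its base), a good place to grip; z up through the cap.
- smallest_mid (a point): Smallest of four closed reagent bottles alike but for size: white plastic, 56 mm tall, straight round body 28 mm in diameter up to 32 mm above its base, then a shoulder and a ribbed white screw cap 21 mm in diameter; blank label. Loose, upright. Point on its axis, half-way up (28 mm above its base), a good place to grip; z up through the cap.
- dish_a_floor (a point): One of four identical round grey drip dishes fixed in a row along a low aluminium rail; which is where varies. 72 mm outer, 66 mm inner diameter; flat floor 18 mm above the table, rim 6 mm above the floor; about 85 mm from centre to centre. Point: centre of its floor; x across the rail, y along it, z up.
- dish_b_floor (a point): One of four identical round grey drip dishes fixed in a row along a low aluminium rail; which is where varies. 72 mm outer, 66 mm inner diameter; flat floor 18 mm above the table, rim 6 mm above the floor; about 85 mm from centre to centre. Point: centre of its floor; x across the rail, y along it, z up.
- dish_c_floor (a point): One of four identical round grey drip dishes fixed in a row along a low aluminium rail; which is where varies. 72 mm outer, 66 mm inner diameter; flat floor 18 mm above the table, rim 6 mm above the floor; about 85 mm from centre to centre. Point: centre of its floor; x across the rail, y along it, z up.
- dish_d_floor (a point): One of four identical round grey drip dishes fixed in a row along a low aluminium rail; which is where varies. 72 mm outer, 66 mm inner diameter; flat floor 18 mm above the table, rim 6 mm above the floor; about 85 mm from centre to centre. Point: centre of its floor; x across the rail, y along it, z up.
- photometer: Portable photometer, fixed, at one end of the rail or at the other (a pipette tip box with a clear lid stands at the opposite end): off-white case 180 x 99 mm, 48 mm tall, with display, keys and a round black light-shield cap reaching 77 mm. Origin at the centre of its underside; x along its length (away from the keys), y across it, roughly along the rail.
- cell_mid (a point): Empty square glass sample cell with a black lid, 27 x 27 mm and 56 mm tall, loose, standing upright among the bottles; to be left alone. The point is at its centre, 28 mm above the table; z up.

How it is judged (in metres and radians):
At the end, for the whole second after the job is handed in: The four bottles stand upright (0.1 rad), released and at rest, on the dish floors (height within 4 mm, axis within 21 mm of the centre), one to a dish: smallest in the dish nearest the photometer, rising to the largest in the farthest. The glass cell still stands within 25 mm of its place (((horizontal distance between smallest_mid and dish_a_floor below 0.021 m and horizontal distance between dish_a_floor and photometer between 0.1 and 0.21 m) or (horizontal distance between smallest_mid and dish_b_floor below 0.021 m and horizontal distance between dish_b_floor and photometer between 0.1 and 0.21 m) or (horizontal distance between smallest_mid and dish_c_floor below 0.021 m and horizontal distance between dish_c_floor and photometer between 0.1 and 0.21 m) or (horizontal distance between smallest_mid and dish_d_floor below 0.021 m and horizontal distance between dish_d_floor and photometer between 0.1 and 0.21 m)) and height (world z) of smallest_mid between 0.042 and 0.05 m and angle between each of smallest_mid, small_mid, large_mid, largest_mid's own z axis and vertical below 0.1 rad and linear speed of each of smallest, small, large, largest below 0.02 m/s and ((horizontal distance between small_mid and dish_a_floor below 0.021 m and horizontal distance between dish_a_floor and photometer between 0.21 and 0.292 m) or (horizontal distance between small_mid and dish_b_floor below 0.021 m and horizontal distance between dish_b_floor and photometer between 0.21 and 0.292 m) or (horizontal distance between small_mid and dish_c_floor below 0.021 m and horizontal distance between dish_c_floor and photometer between 0.21 and 0.292 m) or (horizontal distance between small_mid and dish_d_floor below 0.021 m and horizontal distance between dish_d_floor and photometer between 0.21 and 0.292 m)) and height (world z) of small_mid between 0.049 and 0.057 m and ((horizontal distance between large_mid and dish_a_floor below 0.021 m and horizontal distance between dish_a_floor and photometer between 0.292 and 0.375 m) or (horizontal distance between large_mid and dish_b_floor below 0.021 m and horizontal distance between dish_b_floor and photometer between 0.292 and 0.375 m) or (horizontal distance between large_mid and dish_c_floor below 0.021 m and horizontal distance between dish_c_floor and photometer between 0.292 and 0.375 m) or (horizontal distance between large_mid and dish_d_floor below 0.021 m and horizontal distance between dish_d_floor and photometer between 0.292 and 0.375 m)) and height (world z) of large_mid between 0.056 and 0.064 m and ((horizontal distance between largest_mid and dish_a_floor below 0.021 m and horizontal distance between dish_a_floor and photometer between 0.375 and 0.47 m) or (horizontal distance between largest_mid and dish_b_floor below 0.021 m and horizontal distance between dish_b_floor and photometer between 0.375 and 0.47 m) or (horizontal distance between largest_mid and dish_c_floor below 0.021 m and horizontal distance between dish_c_floor and photometer between 0.375 and 0.47 m) or (horizontal distance between largest_mid and dish_d_floor below 0.021 m and horizontal distance between dish_d_floor and photometer between 0.375 and 0.47 m)) and height (world z) of largest_mid between 0.063 and 0.071 m and angle between cell_mid's own z axis and vertical below 0.2 rad and distance of cell_mid from where it was at the start of the episode below 0.025 m); the robot touches nothing.
It fails at once if a reagent bottle is knocked over (angle between any of largest_mid, large_mid, small_mid, smallest_mid's own z axis and vertical above 1 rad).
It fails at once if the glass sample cell is knocked over or shifted by more than 25 mm (angle between cell_mid's own z axis and vertical above 0.4 rad or distance of cell_mid from where it was at the start of the episode above 0.025 m).
It also fails if it takes over 106 s, if anything falls off the work surface, if the arm or the gripper's body presses on something with over 40 N, if the wrist force passes 120 N, or if a joint passes its speed limit or range.

### The arm

A 6-joint arm with a two-finger parallel gripper is mounted at the origin on the work surface. World frame = base frame: x ahead of the robot, y to its left, z up, the work surface at z = 0. Lengths are in mm, angles in rad, forces in N, time in s.
With the tool pointing down it reaches from about 400 to 825 mm from the base axis. Payload 7 kg.
Tool frame: the origin (TCP) lies at the very end of the fingers, on their centre line; the grasp point (between the pads) lies 19 mm behind it; z points along the fingers, y is the line along which they close (so a half turn about z gives the same grasp; the last joint's range is limited). The gripper opens to 88 mm and grips with 3 to 60 N. Pads are 19 mm wide; open, the fingers measure 130 mm over their backs; the gripper's body (78 mm by 193 mm) begins 47 mm behind the grasp point.
Start: joints at [1.533, 0.359, 0.012, 0, -1.224, -0.288], TCP at [216.053, 639.466, 226.561] pointing down, gripper open.
Joint ranges: [-3.07, 3.07], [-1.43, 2.12], [-1.02, 1.25], [-3.03, 1.67], [-3.05, -0], [-3.03, 3.03]. Speed limits (rad/s): [2.39, 2.39, 3.01, 3.14, 3.14, 3.14].

### API

Orientations are given as a unit quaternion [x, y, z, w].
In Python, from plant import bot gives the robot as it stands. Calls block until the motion is done:
- bot.move_ptp(position, orientation): joint-space move of the TCP to a pose.
- bot.line_to(position, velocity=150, ori=None): straight line of the TCP; ori=None keeps the orientation; velocity is the mean speed in mm/s.
- bot.move_joints(angles): joint-space move.
- bot.move_gripper(opening, force=None): finger opening in mm; force is the grip in N (None keeps the last); returns when the fingers have stopped.
- bot.pause(seconds).
- bot.solve_ik(position, orientation): joint angles nearest the present ones, or None.
- bot.read_state(): the state.
- bot.camera(name): name is "scene" or "top" or "wrist"; returns the picture (420x560x3 uint8, red, green, blue); there is no depth.
- bot.get_calibration(name): a dict with "fx", "fy", "cx", "cy" (pixels), "distortion" ([k1, k2, p1, p2, k3] as OpenCV has them; the pictures are not rectified), "view" (4x4, takes a point from world to camera coordinates); the wrist camera has in their place "T_tool_cam" (4x4, takes a point from camera to tool coordinates, whose origin is the TCP and whose axes are the flange's). Camera axes: x right, y up, looking along -z (the intrinsics and any distortion apply to the point x, -y, -z); pixel columns grow to the right and rows downward; lengths in mm; the calibration is good to about 2 mm. A picture is of the moment at which its call begins: read the wrist's pose just before it. get_calibration takes no time and is no camera call.
A pose or a line that the arm cannot do raises bot.Unreachable and nothing moves.
- bot.close_job(): hands the job in; it is judged then, once.
The state is a dict: "t": time; "joint_pos": joint angles; "qvel": joint speeds; "tau": joint torques, N m; "tcp_pos": TCP position; "eef_rot": TCP orientation; "contact_force": force on the tool from outside, world axes, zero at the start; "moment": the same for the moment, N m; "width": finger opening in mm; "finger_force": force on a finger pad.
Only numpy, scipy, OpenCV 4.12 (cv2) and the standard library are available. Lean on these libraries where they do the work, as an engineer would, in place of code of your own. Each camera call takes 0.05 s, during which the arm holds its last target. There are 200 camera calls.

## Working session

There is one attempt and no reset: what is moved stays moved. The work goes in short steps, each a Python script; the robot and the scene stay as the last script left them, time stands still between calls to the robot, and variables do not carry over. Pictures are saved under pics/ and viewed, at most 14 in all, crops included, and the job is handed in when it is done.

```bash
mkdir -p pics
python3 - <<'E'
from plant import bot
import cv2,numpy as np
for n in("top","scene"):
    cv2.imwrite(f"pics/{n}0.png",cv2.resize(bot.camera(n)[:,:,::-1],None,fx=1.4,fy=1.4))
    c=bot.get_calibration(n);print(n,{k:np.round(v,3).tolist() for k,v in c.items()})
s=bot.read_state();print(s["t"],s["tcp_pos"],s["eef_rot"],s["width"])
E
```

```text
top {'fx': 428.848, 'fy': 428.848, 'cx': 290.813, 'cy': 213.21, 'distortion': [0.025, 0.0, 0.0, 0.0, 0.0], 'view': [[-0.127, -0.992, -0.004, 58.755], [0.968, -0.125, 0.217, -586.9], [-0.216, 0.024, 0.976, -977.291], [0.0, 0.0, 0.0, 1.0]]}
scene {'fx': 508.385, 'fy': 508.385, 'cx': 286.747, 'cy': 206.371, 'distortion': [0.015, 0.0, 0.0, 0.0, 0.0], 'view': [[0.709, 0.705, 0.016, -399.89], [-0.494, 0.481, 0.724, 252.735], [0.502, -0.521, 0.69, -1463.045], [0.0, 0.0, 0.0, 1.0]]}
0.1 [215.91633374 639.07320852 225.71212941] [ 9.86754141e-01 -1.62221111e-01 -6.00697205e-05  7.57454862e-04] 88.06741514011374
```

View pics/top0.png

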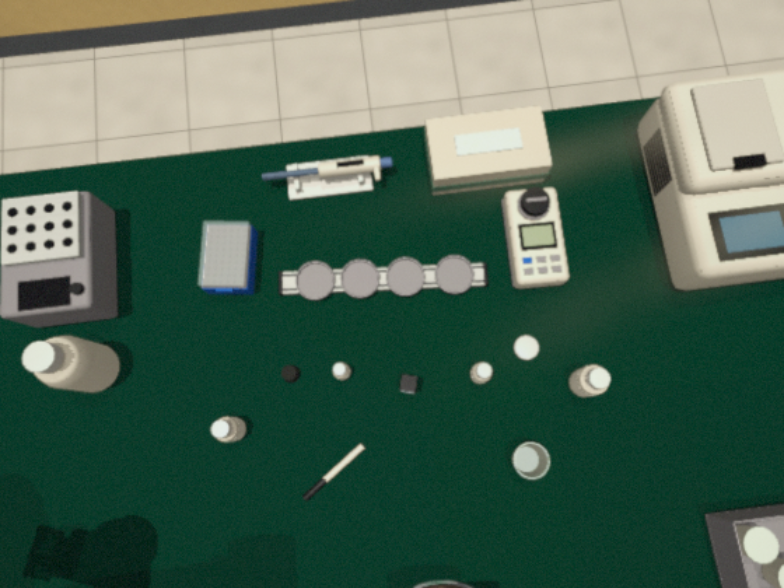

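View pics/scene0.png

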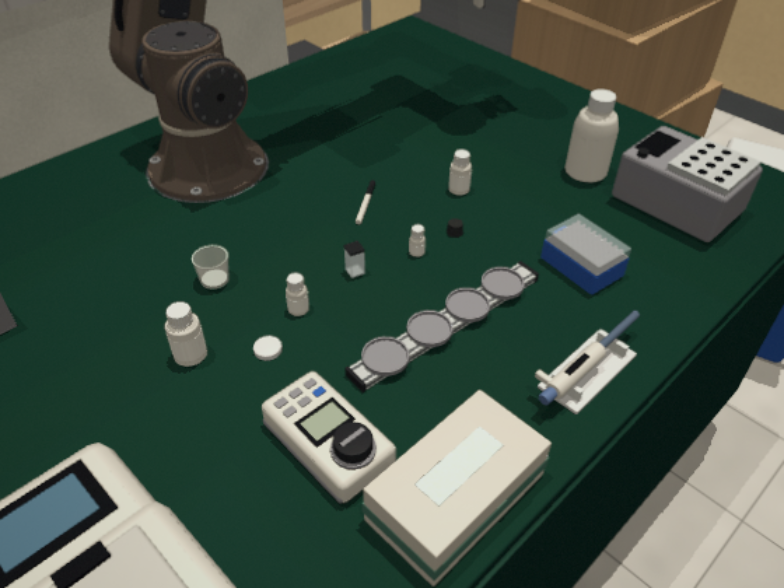

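Top view (1.4x scale): bottle caps are smallest (341,369), small (484,371), large (221,429) and largest (599,378). The cell is at (409,383), the dishes at x≈315, 360, 405 and 454 on row 278, and the photometer at (536,238) on the right. Next I'll segment these.

```bash
cat > h.py <<'E'
from plant import bot
import cv2,numpy as np
def ray_plane(name,uv,z):
    c=bot.get_calibration(name);K=np.array([[c["fx"],0,c["cx"]],[0,c["fy"],c["cy"]],[0,0,1.]])
    p=cv2.undistortPoints(np.array(uv,float).reshape(-1,1,2),K,np.array(c["distortion"],float))[:,0]
    V=np.array(c["view"]);R=V[:3,:3];o=-R.T@V[:3,3]
    d=np.c_[p[:,0],-p[:,1],-np.ones(len(p))]@R
    return o+d*((z-o[2])/d[:,2])[:,None]
def blobs(mask,amin):
    n,_,st,ce=cv2.connectedComponentsWithStats(mask.astype(np.uint8))
    return [(ce[i],st[i]) for i in range(1,n) if st[i][4]>=amin]
E
python3 - <<'E'
from h import *
im=bot.camera("top").copy();sc=bot.camera("scene").copy()
cv2.imwrite("pics/raw_top.png",im[:,:,::-1]);cv2.imwrite("pics/raw_scene.png",sc[:,:,::-1])
a=np.array([[341,369],[484,371],[221,429],[599,378],[409,383]])/1.4
t=[]
for (x,y) in a.astype(int):
    t.append(cv2.resize(im[y-16:y+16,x-20:x+20],None,fx=9,fy=9,interpolation=cv2.INTER_NEAREST)[:,:260 if 0 else 360])
b=np.array([[296,280],[417,231],[460,156],[180,313]])/1.4
t=[cv2.resize(q,(260,208)) for q in t]
for (x,y) in b.astype(int): t.append(cv2.resize(sc[y-16:y+16,x-20:x+20],(260,208),interpolation=cv2.INTER_NEAREST))
g=np.vstack([np.hstack(t[i:i+3]) for i in(0,3,6)])
cv2.imwrite("pics/caps.png",cv2.resize(g[:,:,::-1],(740,592)))
h=cv2.cvtColor(im,cv2.COLOR_RGB2HSV)
roi=np.zeros(im.shape[:2],bool);roi[180:220,198:352]=1
m=(h[:,:,1]<45)&(h[:,:,2]>90)&(h[:,:,2]<190)&roi
for c,s in blobs(cv2.morphologyEx(m.astype(np.uint8),cv2.MORPH_OPEN,cv2.getStructuringElement(2,(15,15))),150):print(c.round(1),s,ray_plane("top",c,20).round(1))
for (x,y) in a.astype(int): print(im[y,x])
print("phot",ray_plane("top",np.array([[521,285],[566,280],[555,190],[503,196]])/1.4,[40]).round(0))
E
```

```text
[289.3 196.9] [276 183  28  28 631] [[642.4 -19.2  20. ]]
[324.1 195.4] [310 182  29  28 636] [[ 634.8 -107.9   20. ]]
[256.6 198.3] [243 185  28  28 631] [[649.5  64.2  20. ]]
[225.  199.6] [211 186  29  28 647] [[656.4 144.7  20. ]]
[229 237 230]
[227 236 226]
[228 236 230]
[229 234 221]
[73 74 70]
phot [[ 594. -222.   40.]
 [ 592. -303.   40.]
 [ 764. -314.   40.]
 [ 765. -217.   40.]]
```

View pics/caps.png

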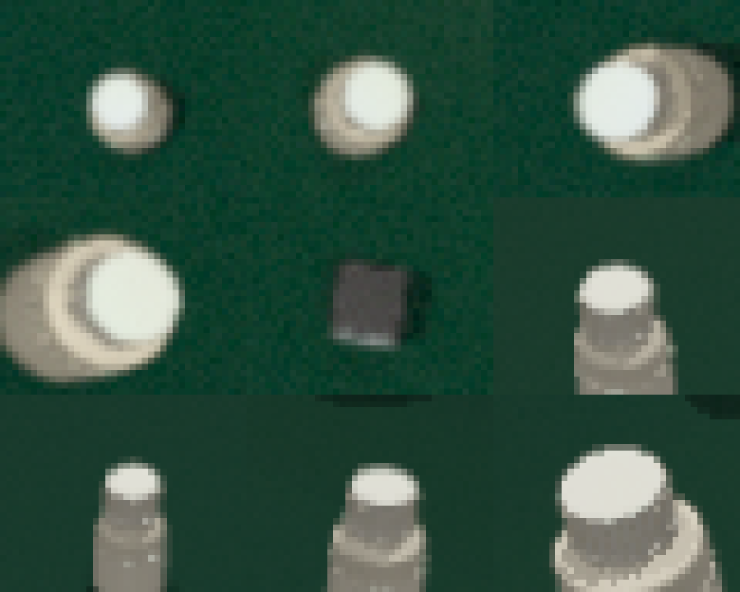

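The caps show as bright discs in both views, so they can be thresholded and cross-checked between views.

Run:
```python
from h import *
T={"smallest":((341,369),(417,231),56),"small":((484,371),(296,280),70),"large":((221,429),(460,156),84),"largest":((599,378),(180,313),98),"cell":((409,383),None,56)}
ims={n:cv2.imread(f"pics/raw_{n}.png") for n in("top","scene")}
for k,(a,b,h) in T.items():
  for n,p in(("top",a),("scene",b)):
    if p is None: continue
    im=ims[n]; p=np.array(p)/1.4
    m=im.min(2)>200
    if k=="cell": m=(im.max(2)<95)&(im[:,:,2]>50)
    bb=min(blobs(m,20),key=lambda q:np.hypot(*(q[0]-p)))
    print(k,n,bb[0].round(1),bb[1][2:],ray_plane(n,bb[0],h).round(1)[0])
for p in [(385,356),(429,328),(467,305),(503,283)]: print(ray_plane("scene",np.array(p)/1.4,20).round(0))
for nm,p,z in(("lid",(527,347),8),("blackcap",(290,373),15),("beaker",(531,460),30)):print(nm,ray_plane("top",np.array(p)/1.4,z).round(0))
```

```text
smallest top [241.8 263.3] [ 8  8 51] [484.9 114.9  56. ]
smallest scene [298.  162.5] [ 7  4 24] [488.  113.9  56. ]
small top [345.1 264.2] [ 9 10 73] [ 450.2 -127.4   70. ]
small scene [210.1 198.5] [10  6 51] [ 452.7 -129.2   70. ]
large top [157.  305.8] [ 11  12 108] [410.6 312.5  84. ]
large scene [329.7 109.7] [ 9  5 33] [414.6 311.1  84. ]
largest top [428.  269.7] [ 13  14 148] [ 411.8 -308.3   98. ]
largest scene [126.7 221.1] [ 16  11 136] [ 413.8 -309.2   98. ]
cell top [291.4 273.6] [ 12  14 120] [4.456e+02 4.000e-01 5.600e+01]
[[ 638. -110.   20.]]
[[644. -20.  20.]]
[[653.  61.  20.]]
[[660. 144.  20.]]
lid [[ 486. -220.    8.]]
blackcap [[493. 205.  15.]]
beaker [[ 294. -189.   30.]]
```

```bash
cat >> h.py <<'E'
from scipy.spatial.transform import Rotation as Ro
B=dict(largest=(412.8,-308.8,49,50),large=(412.6,311.8,42,41),small=(451.5,-128.3,35,34),smallest=(486.4,114.4,28,28))
D=dict(smallest=(636.4,-109),small=(643.2,-19.6),large=(651.2,62.6),largest=(658.2,144.4))
Q={s:Ro.from_matrix(np.array([[0,s,0],[s,0,0],[0,0,-1]],float)).as_quat() for s in(1,-1)}
E
python3 - <<'E'
from h import *
for s in Q:
  for n in B:
    b=B[n]
    for x,y,z in((*b[:2],b[2]-19),(*b[:2],170),(*D[n],b[2]),(*D[n],170)):
      j=bot.solve_ik([x,y,z],Q[s]);print(s,n,z,None if j is None else np.round(j,2))
E
```

```text
1 largest 30 [-0.26  0.32 -0.58  0.   -0.67 -2.88]
1 largest 170 [-0.26  0.14 -0.42  0.   -1.01 -2.88]
1 largest 49 [ 0.5   0.51 -0.19  0.   -0.87  2.64]
1 largest 170 [ 0.5   0.39 -0.07  0.   -1.11  2.64]
1 large 23 [ 1.03  0.33 -0.58  0.   -0.66  2.11]
1 large 170 [ 1.03  0.15 -0.41  0.   -1.01  2.11]
1 large 42 [ 0.39  0.49 -0.25  0.   -0.84  2.75]
1 large 170 [ 0.39  0.36 -0.11  0.   -1.09  2.75]
1 small 16 [ 0.14  0.28 -0.69  0.   -0.6   3.  ]
1 small 170 [ 0.14  0.06 -0.51  0.   -1.    3.  ]
1 small 35 [ 0.27  0.48 -0.28  0.   -0.81  2.87]
1 small 170 [ 0.27  0.35 -0.14  0.   -1.08  2.87]
1 smallest 9 [ 0.62  0.33 -0.63  0.   -0.61  2.52]
1 smallest 170 [ 0.62  0.12 -0.45  0.   -1.01  2.52]
1 smallest 28 [ 0.13  0.49 -0.28  0.   -0.8   3.01]
1 smallest 170 [ 0.13  0.35 -0.13  0.   -1.09  3.01]
-1 largest 30 [-0.26  0.32 -0.58  0.   -0.67  0.26]
-1 largest 170 [-0.26  0.14 -0.42  0.   -1.01  0.26]
-1 largest 49 [ 0.5   0.51 -0.19  0.   -0.87 -0.5 ]
-1 largest 170 [ 0.5   0.39 -0.07  0.   -1.11 -0.5 ]
-1 large 23 [ 1.03  0.33 -0.58  0.   -0.66 -1.03]
-1 large 170 [ 1.03  0.15 -0.41  0.   -1.01 -1.03]
-1 large 42 [ 0.39  0.49 -0.25  0.   -0.84 -0.39]
-1 large 170 [ 0.39  0.36 -0.11  0.   -1.09 -0.39]
-1 small 16 [ 0.14  0.28 -0.69  0.   -0.6  -0.14]
-1 small 170 [ 0.14  0.06 -0.51  0.   -1.   -0.14]
-1 small 35 [ 0.27  0.48 -0.28  0.   -0.81 -0.27]
-1 small 170 [ 0.27  0.35 -0.14  0.   -1.08 -0.27]
-1 smallest 9 [ 0.62  0.33 -0.63  0.   -0.61 -0.62]
-1 smallest 170 [ 0.62  0.12 -0.45  0.   -1.01 -0.62]
-1 smallest 28 [ 0.13  0.49 -0.28  0.   -0.8  -0.13]
-1 smallest 170 [ 0.13  0.35 -0.13  0.   -1.09 -0.13]
```

```bash
cat >> h.py <<'E'
def show(l):
    s=bot.read_state();print(l,"t",round(s["t"],1),"tcp",np.round(s["tcp_pos"],1),"w",round(s["width"],1),"ff",np.round(s["finger_force"],1),"F",np.round(s["contact_force"],1))
    return s
def pick(n):
    x,y,m,d=B[n]; q=Q[-1]
    bot.move_gripper(86); bot.move_ptp([x,y,m+100],q)
    bot.line_to([x,y,m-18],150); show(n+" at"); bot.move_gripper(d-6,20); s=show("grip")
    if s["width"]<d-5: raise SystemExit("missed")
    bot.line_to([x,y,170],150); return show("lift")["width"]>d-5
def place(n):
    x,y=D[n]; m,d=B[n][2:]; q=Q[-1]
    bot.move_ptp([x,y,170],q); bot.line_to([x,y,m+20],150); bot.line_to([x,y,m+1.5],30); show("placed")
    bot.move_gripper(d+22); bot.line_to([x,y,190],150); show("up")
E
python3 -c "
from h import *
if pick('large'): place('large')
cv2.imwrite('pics/p1.png',bot.camera('scene')[:,:,::-1])
"
```

```text
large at t 2.9 tcp [412.9 312.5  24.6] w 85.6 ff 0.0 F [-0.3  0.   0.6]
grip t 3.6 tcp [412.5 311.8  24. ] w 40.7 ff 20.0 F [-0.9 -0.6  1.5]
lift t 4.8 tcp [412.2 311.3 169.1] w 41.0 ff 20.0 F [ 0.5  0.6 -0.4]
placed t 7.7 tcp [651.2  62.6  43.5] w 40.5 ff 20.0 F [-0.6 -0.1 -0.8]
up t 9.5 tcp [650.5  62.5 188.8] w 63.0 ff 0.0 F [-0.4 -0.8 -0.3]
```

View pics/p1.png

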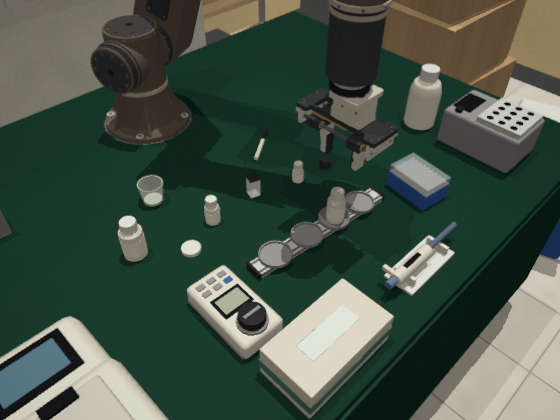

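The large bottle stands at about (337,205) in the third dish from the photometer, and nothing else has moved. I'll continue with the other three.

```bash
python3 -c "
from h import *
for n in ('smallest','small','largest'):
    if not pick(n): break
    place(n)
bot.move_ptp([450,300,300],Q[-1])
g=np.hstack([bot.camera('scene')[90:330,180:460],bot.camera('top')[150:390,150:430]])
cv2.imwrite('pics/p2.png',cv2.resize(g[:,:,::-1],None,fx=1.4,fy=1.4))
im=bot.camera('top');m=im.min(2)>200
for n in B:
    c=min((ray_plane('top',b[0],2*B[n][2]+18)[0] for b in blobs(m,20)),key=lambda p:np.hypot(*(p[:2]-D[n])));print(n,c.round(1),(c[:2]-D[n]).round(1))
m=(im.max(2)<95)&(im[:,:,0]>50)
print(min((ray_plane('top',b[0],56)[0] for b in blobs(m,20)),key=lambda p:np.hypot(p[0]-445.6,p[1])))
"
```

```text
smallest at t 11.8 tcp [487.1 114.6  10.4] w 85.9 ff 0.0 F [ 0.1  0.5 -0.4]
grip t 12.8 tcp [486.4 114.4  10. ] w 27.0 ff 20.0 F [-0.3  0.4  0.1]
lift t 14.0 tcp [485.8 114.1 169.1] w 27.3 ff 20.0 F [ 0.4  0.3 -0.5]
placed t 16.8 tcp [ 636.5 -109.    29.5] w 27.6 ff 20.0 F [-0.5 -0.7  0.1]
up t 18.7 tcp [ 635.8 -108.9  188.9] w 50.2 ff 0.0 F [ 0.9  0.9 -0.7]
small at t 21.2 tcp [ 452.2 -128.2   17.4] w 86.0 ff 0.0 F [0.4 0.7 0.5]
grip t 22.1 tcp [ 451.4 -128.3   17. ] w 33.4 ff 20.0 F [ 0.2 -0.3 -0.2]
lift t 23.2 tcp [ 450.8 -128.3  169.1] w 33.6 ff 20.0 F [ 0.6  0.2 -2.2]
placed t 25.8 tcp [643.3 -19.6  36.5] w 33.1 ff 20.0 F [-0.1  0.2  0.1]
up t 27.6 tcp [642.6 -19.6 188.9] w 55.7 ff 0.0 F [ 0.6  1.1 -0.9]
largest at t 30.7 tcp [ 413.5 -308.9   31.6] w 85.7 ff 0.0 F [-0.6  0.5  0.4]
grip t 31.3 tcp [ 412.7 -308.8   31.1] w 49.7 ff 20.0 F [-0.8  1.3  3.2]
lift t 32.4 tcp [ 412.1 -308.5  168.9] w 49.4 ff 20.0 F [-0.5 -0.2 -1.6]
placed t 35.9 tcp [658.3 144.4  50.5] w 49.6 ff 20.0 F [ 0.  -0.5 -2.6]
up t 37.6 tcp [657.6 144.2 188.9] w 72.0 ff 0.0 F [ 1.  -0.4 -0.5]
largest [657.2 144.9 116. ] [-1.   0.5]
large [650.1  64.4 102. ] [-1.1  1.8]
small [642.2 -19.4  88. ] [-1.   0.2]
smallest [ 635.9 -108.2   74. ] [-0.5  0.8]
[4.45845753e+02 3.19866394e-01 5.60000000e+01]
```

View pics/p2.png

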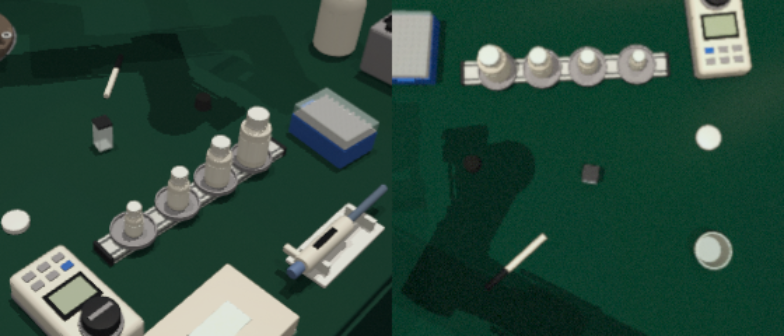

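All four bottles stand upright and centred in their dishes to within 2 mm, rising in size away from the photometer. The cell, at (102,134) in the scene crop, has not moved.

```bash
python3 -c "
from plant import bot
print(bot.close_job())"
```

```text
the job is handed in; nothing more can be done
None
```

The job is handed in: the four bottles stand upright in their dishes, smallest next to the photometer and largest at the far end, each within about 2 mm of centre in the last camera check, and the glass cell has not moved; the judge's result was not shown.

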